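# Hang a measuring beaker by its open handle on the utensil rail

### The job

Pick up the small steel measuring beaker with the green handle and hang it by its open handle on the utensil rail, in the middle of the gap between the blue-handled beaker and the ladle. Feel the handle down gently until it bears on the rail, lean the beaker into the slant at which it hangs by itself while you still hold it, and only then let go slowly, so that it hangs there at rest and never swings. Do not disturb anything else.

Things in the scene. Friction and masses are not known exactly. Their poses are not given: they have to be found in the camera images.
- measure_mid (a point): Small steel measuring beaker with a green open-ended strap handle, standing on the counter; this point is on its axis, half-way up. Round body 56 mm in diameter, 110 mm tall, open on top, wall 2.5 mm, heavy base, 0.2 to 0.35 kg (varies). z points up out of the mouth, x from the body to the handle.
- measure_hook (a point): Seat in the green handle, at x +39, z +41 mm of measure_mid (same axes): the rail's centre line lies here when hung. Strap 18 mm wide in y: arm underside 5 mm above this point, hanging leg's inner face 5 mm beyond it in x, leg ends 27 mm below it. Throat from body wall to leg 16 mm, open below. Hung freely, the beaker leans about 30 degrees: foot in under the rail, mouth tipped back to the body's side.
- frame: Stand of the utensil rail, fixed. Origin on the counter midway between its two posts (16 mm square, 355 mm tall, at y = -250 and +250 mm; feet 170 mm long in x). The robot is on its -x side. One level rail, 10 mm in diameter, runs along y exactly above the origin line x = 0, clamped firmly at a height that is not measured: centre line 225 to 290 mm up. Load it gently (under 15 N).
- place (a point): Point on the counter straight below the beaker's place on the rail (x = 0, y = 0 of the stand, same axes): the middle of the gap between the two hanging things.
- hung_beaker (a joint): A bigger steel beaker (68 mm in diameter, 115 mm tall) with a blue handle, already hanging on the rail at y = +150 mm of the stand, leaning as it hangs. Value: its swing about the rail in rad, 0 at rest.
- hung_ladle (a joint): A small ladle (bowl 60 mm wide, 200 mm long, black handle) hanging by its hook on the rail at y = -150 mm of the stand. Value: its swing about the rail in rad, 0 at rest.
- dessert: Dessert glass with purple cream, 62 mm wide, 70 mm tall; origin at the centre of its underside. Not to be moved.
- sauce_bottle: White squeeze bottle with a red cap, 48 mm wide, 125 mm tall; origin at the centre of its underside. Not to be moved.
- bowl: White bowl, 110 mm wide, 50 mm tall; origin at the centre of its underside. Not to be moved.
- spoon: Steel spoon, 200 mm long, lying on the counter. Not to be moved.
Mind the look-alikes: they are no part of the job. Leave any red or yellow look-alike of the part that bears measure_mid alone.

How it is judged:
By the outcome, as a careful person would: the job done as asked, in the order asked, and still so for the second after the job is handed in, with the robot touching nothing.
It also fails if it takes over 69 s, if anything falls off the work surface, if the arm or the gripper's body presses on something with over 40 N, if the wrist force passes 120 N, or if a joint passes its speed limit or range.

### The arm

A 7-joint arm with a two-finger parallel gripper is mounted at the origin on the work surface. World frame = base frame: x ahead of the robot, y to its left, z up, the work surface at z = 0. Lengths are in mm, angles in rad, forces in N, time in s.
With the tool pointing down it reaches from about 425 to 1025 mm from the base axis. Payload 3.6 kg.
Tool frame: the origin (TCP) lies midway between the tips of the shut fingers; the grasp point (between the pads) lies 19 mm behind it; z points along the fingers, y is the direction in which the jaws open and shut (so a half turn about z gives the same grasp; the last joint's range is limited). The gripper opens to 85 mm and grips with 20 to 120 N. Pads are 22 mm wide; open, the fingers measure 114 mm over their backs; the gripper's body (76 mm by 85 mm) begins 54 mm behind the grasp point. The pads swing forward as they close: fully open they stand 13 mm farther back than shut.
Start: joints at [-1.248, 0.591, 0.048, 1.609, -0.033, 0.943, -0.034], TCP at [293.502, 662.937, 231.302] pointing down, gripper open.
Joint ranges: [-2.69, 2.69], [-0.47, 2.24], [-1.27, 1.36], [0.19, 2.51], [-1.53, 4.68], [0.08, 2.07], [-3.09, 3.09]. Speed limits (rad/s): [2.57, 2.57, 3.14, 3.14, 3.14, 3.14, 3.14].

### API

Orientations are given as a unit quaternion [x, y, z, w].
In Python, from bench import robot gives the robot as it stands.
- The arm moves only by the tool drive_tool, never from a script. Its argument "series" is a list of rows, each an object with "claw": the opening, from -1 (shut) to 1 (fully open); "delta_pos": the shift along the tool's x, y, z in mm, a list of three; "roll": the turn about the tool's z in degrees. In form: [{"claw": claw, "delta_pos": [x, y, z], "roll": roll}, ...]. A call has 1 to 8 rows; each row is the pose to reach, as a shift and turn from the pose commanded when the call began, along the tool's axes at that moment; what a row does not reach only later rows make up. A row lasts 1/8 s, in which the tool goes at most 62.5 mm and 10.7 degrees, less where a joint would pass 70% of its speed; a pose out of reach is approached as far as the arm can. A call with a gripper value outside its range is refused whole. The fingers move at their own pace and stop on an object; "newtons" is the grip in N (left out, the last holds). Time passes only in rows, so rows that repeat a pose let the fingers close. It gives the time, the measured TCP pose, the force and the opening at its end, in the units of the state.
- robot.get_state(): the state, without advancing time (a new reading comes with each control period).
- robot.camera(name): name is "scene" or "top" or "wrist"; returns a dict with "frame" (480x640x3 uint8, red, green, blue), "range_z" (480x640 float32, mm along the optical axis (not along the pixel's ray), 0 where there is no reading), "mtx" (3x3 intrinsics, pixels), "distortion" ([k1, k2, p1, p2, k3] as OpenCV has them; the pictures are not rectified), "origin" and "rotation" of the camera in the world. Camera axes: x right, y down, z forward; pixel columns grow to the right and rows downward; lengths in mm; the calibration is good to about 2 mm. A picture is of the moment at which its call begins.
- robot.sign_off(): hands the job in, once; it reports no verdict.
The state is a dict: "time": time; "joint_pos": joint angles; "joint_velocities": joint speeds; "joint_torque": joint torques, N m; "eef_pos": TCP position; "orientation": TCP orientation; "ft_force": force on the tool from outside, world axes, zero at the start; "wrist_torque": the same for the moment, N m; "width": opening from 0.0 (shut) to 1.0 (fully open).
Only numpy, scipy, OpenCV 4.12 (cv2) and the standard library are available. Lean on these libraries where they do the work, as an engineer would, in place of code of your own. Each camera call takes 0.05 s, during which the arm holds its last target. There are 200 camera calls.

## Working session

There is one attempt and no reset: what is moved stays moved. The work goes in short steps, Python scripts to look and compute and a tool call to move; the robot and the scene stay as the last step left them, time stands still between calls to the robot, and variables do not carry over. Pictures are saved under pics/ and viewed, about 8 in all and at most 12, crops included, and the job is handed in when it is done.

Besides the shell and the picture viewer there is one more tool, called after "Emit:" as a command line: name --argument value ..., lists and objects as JSON in quotes. drive_tool: Moves the arm, as the interface text tells. Its arguments: {"type":"object","properties":{"series":{"type":"array","items":{"type":"object","properties":{"claw":{"type":"number"},"delta_pos":{"type":"array","items":{"type":"number"}},"roll":{"type":"number"}}}},"newtons":{"type":"number"}},"required":["series"]}

```bash
mkdir -p pics; ls; cat > h.py <<'E'
import numpy as np, cv2
from bench import robot
from scipy.spatial.transform import Rotation as R
def cam(n):
    c=robot.camera(n); np.savez('/tmp/%s.npz'%n,**{k:np.array(v) for k,v in c.items()}); return c
def load(n): return dict(np.load('/tmp/%s.npz'%n))
def rot(c):
    r=np.array(c['rotation'],float)
    return r if r.shape==(3,3) else R.from_quat(r).as_matrix()
def cloud(c):
    h,w=c['range_z'].shape; v,u=np.mgrid[:h,:w]
    p=cv2.undistortPoints(np.stack([u,v],-1).reshape(-1,1,2).astype(np.float64),np.array(c['mtx'],float),np.array(c['distortion'],float)).reshape(h,w,2)
    z=c['range_z'].astype(float)
    P=np.dstack([p[...,0]*z,p[...,1]*z,z])@rot(c).T+np.array(c['origin'],float)
    P[z<=0]=np.nan
    return P
def save(c,n): cv2.imwrite('pics/'+n,np.array(c['frame'])[...,::-1])
E
python3 - <<'E'
from h import *
a=cam('scene');b=cam('top');w=cam('wrist')
save(a,'a.png');save(b,'b.png');save(w,'w.png')
for c in (a,b,w): print(c['origin'],rot(c).round(3).tolist(),c['mtx'])
print(robot.get_state())
E
```

```text
pics
[991.50534494 366.09826953 862.13317767] [[-0.553, 0.652, -0.518], [0.833, 0.421, -0.359], [-0.016, -0.63, -0.776]] [[480.86117261   0.         323.07523413]
 [  0.         480.86117261 246.10192525]
 [  0.           0.           1.        ]]
[ 330.7891398    32.23196347 1163.75169756] [[0.013, -0.981, 0.195], [-1.0, -0.014, -0.004], [0.007, -0.195, -0.981]] [[459.8284211    0.         322.4935289 ]
 [  0.         459.8284211  244.80768537]
 [  0.           0.           1.        ]]
[218.35983943 695.37692938 372.9614815 ] [[0.404, 0.867, 0.293], [0.915, -0.382, -0.131], [-0.002, 0.321, -0.947]] [[330.67771465   0.         315.87828459]
 [  0.         330.67771465 235.85848786]
 [  0.           0.           1.        ]]
{'time': 0.15, 'joint_pos': array([-1.24749603,  0.59194734,  0.04832286,  1.60952974, -0.03328987,
        0.94275273, -0.03368289]), 'joint_velocities': array([ 3.60864151e-05, -1.28294951e-03, -4.61875488e-05, -4.52500884e-03,
       -9.98763450e-04,  2.03145695e-04, -2.03661882e-03]), 'joint_torque': array([ 3.07795184e-03, -5.49248564e+01,  1.54956792e+00, -1.98454875e+01,
        9.55930562e-03,  5.72893870e-03,  8.53875605e-06]), 'eef_pos': array([293.23727776, 662.32937235, 230.37500787]), 'orientation': array([ 2.06849652e-01,  9.78372313e-01, -9.06687584e-04, -1.31560250e-04]), 'ft_force': array([-0.68096455, -0.12264563,  0.07403542]), 'wrist_torque': array([ 0.02452775,  0.0026677 , -0.02608129]), 'width': 0.9943550423509394}
```

View pics/a.png

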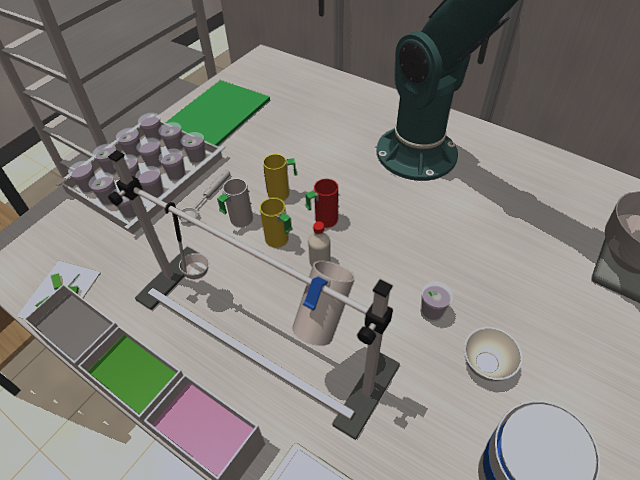

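View pics/b.png

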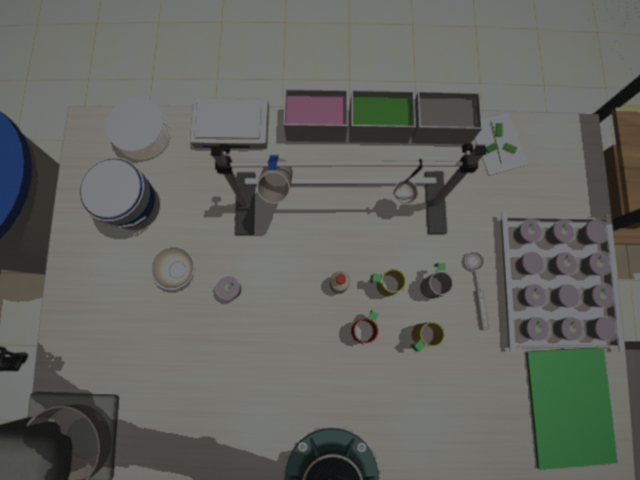

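Scene (a): green-handled steel beaker at (238,203), blue beaker at (320,305), and ladle at (180,240). There are two yellow look-alikes and one red one. In the top view (b) the beaker is at (436,284), handle at (440,267), and the rail runs from (230,162) to (465,165).

```bash
cat > m.py <<'E'
from h import *
def run(names=('scene','top')):
  for n in names:
    c=load(n);P=cloud(c);f=c['frame']
    hsv=cv2.cvtColor(f,cv2.COLOR_RGB2HSV).astype(int)
    g=(abs(hsv[...,0]-65)<20)&(hsv[...,1]>110)&(P[...,2]>55)
    k,lab,st,ce=cv2.connectedComponentsWithStats(g.astype(np.uint8))
    print(n)
    for i in range(1,k):
        if st[i,4]>12:
            q=P[lab==i];q=q[~np.isnan(q[:,0])]
            if len(q): print(' green',ce[i].round(),st[i,4],np.median(q,0).round(1),q.min(0).round(),q.max(0).round())
E
python3 - <<'E'
from m import *
run()
for n in('scene','top'):
    P=cloud(load(n)).reshape(-1,3);P=P[~np.isnan(P[:,0])]
    print(n,'table z',np.median(P[(abs(P[:,2])<15)][:,2]))
    q=P[(P[:,2]>215)&(P[:,2]<300)&(P[:,0]>520)&(P[:,0]<850)&(abs(P[:,1])<400)]
    for y in range(-330,330,40):
        s=q[(abs(q[:,1]-y)<20)]
        if len(s)>3: print(y,len(s),np.median(s,0).round(1),s[:,2].max().round(1))
    s=P[(P[:,2]>320)&(P[:,2]<370)&(P[:,0]>520)&(P[:,0]<850)&(abs(P[:,1])<400)]
    for sg in(-1,1):
        t=s[s[:,1]*sg>0]
        if len(t): print('post',len(t),np.median(t,0).round(1),t.min(0).round(),t.max(0).round())
E
```

```text
scene
 green [290. 161.] 35 [ 310.3 -193.9  105.2] [ 300. -205.  102.] [ 320. -182.  108.]
 green [294. 170.] 14 [ 310.9 -182.8   81.4] [ 307. -188.   70.] [ 314. -180.   98.]
 green [309. 198.] 94 [381.8 -91.2 102.2] [ 365. -103.   69.] [391. -79. 108.]
 green [222. 202.] 107 [ 499.2 -248.5  101.4] [ 481. -259.   69.] [ 503. -240.  108.]
 green [286. 222.] 133 [466.2 -91.  100.2] [ 453. -110.   57.] [475. -85. 107.]
 green [131. 373.] 3490 [ 894.5 -124.9   71.5] [ 847. -199.   66.] [939. -58.  79.]
top
 green [382. 110.] 1536 [ 904.2 -122.1   73.2] [ 864. -197.   67.] [944. -49.  80.]
 green [441. 266.] 25 [ 494.2 -249.6  106.4] [ 487. -255.   84.] [ 500. -243.  109.]
 green [377. 278.] 29 [464.2 -99.7 106. ] [ 457. -107.  101.] [471. -95. 110.]
 green [373. 315.] 27 [379.3 -89.9 105.3] [372. -97. 101.] [386. -83. 107.]
 green [418. 345.] 39 [ 310.7 -193.8  105. ] [ 303. -202.   75.] [ 320. -182.  111.]
scene table z -0.19455239477417763
-290 81 [ 691.6 -273.5  287.6] 299.6
-250 660 [ 683.7 -258.7  283.6] 299.9
-210 108 [ 677.9 -209.5  285.3] 288.3
-170 255 [ 676.4 -165.5  282.1] 29
[... 434 characters left out ...]
 233.  353.3] [659. 222. 320.] [679. 241. 358.]
top table z 1.1027834772760343
-290 92 [ 671.  -274.3  290.8] 299.9
-250 352 [ 677.7 -259.1  287.6] 300.0
-210 96 [ 676.1 -210.1  286.2] 290.5
-170 148 [ 673.9 -167.1  285.5] 294.6
-130 100 [ 673.9 -129.7  286.4] 290.5
-90 95 [673.3 -90.1 286.3] 290.8
-50 85 [673.2 -51.4 286.4] 291.5
-10 97 [673.7  -8.8 286.7] 290.8
30 99 [673.2  29.6 286.9] 289.9
70 93 [672.3  69.9 286.7] 290.9
110 397 [661.4 112.1 263.7] 295.0
150 424 [652.  149.1 261.3] 297.9
190 102 [667.5 189.3 285.9] 290.6
230 336 [662.2 226.8 289.6] 300.0
post 181 [ 676.8 -265.   354.9] [ 670. -277.  322.] [ 689. -257.  360.]
post 176 [665.3 229.8 355.2] [659. 221. 321.] [679. 241. 362.]
```

```bash
python3 - <<'E'
from h import *
a=load('scene')['frame'];b=load('top')['frame']
A=cv2.resize(a[130:360,80:420],None,fx=2,fy=2,interpolation=cv2.INTER_CUBIC)
cv2.imwrite('pics/a2.png',A[...,::-1])
B=cv2.resize(b[140:350,200:500],None,fx=2.6,fy=2.6,interpolation=cv2.INTER_CUBIC)
B=cv2.convertScaleAbs(B,alpha=1.5)
cv2.imwrite('pics/b2.png',B[...,::-1])
E
```

```text
(no output)
```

View pics/b2.png

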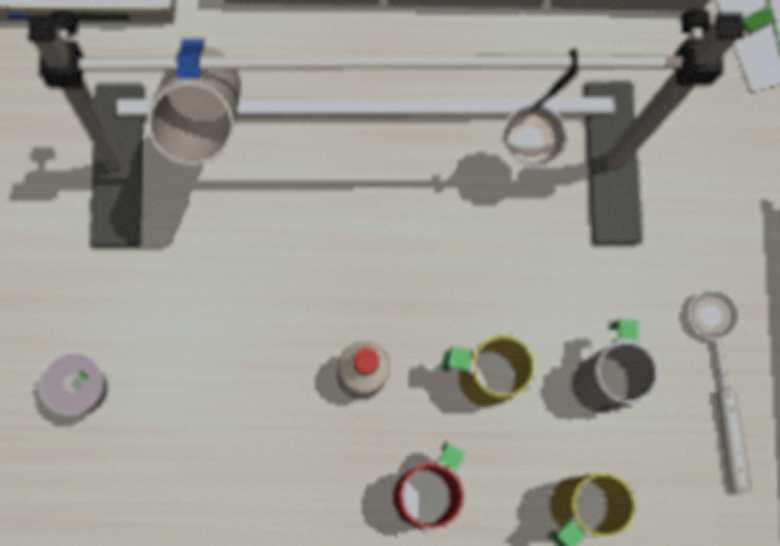

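The crop confirms the layout: steel beaker at crop (625,372), its handle at (628,330). The blue handle is at (190,60), the ladle hook at (573,60).

```bash
cat > rim.py <<'E'
from h import *
from scipy.optimize import least_squares
def rim(n,c0,z0=102,z1=118):
    P=cloud(load(n)).reshape(-1,3);P=P[~np.isnan(P[:,0])]
    q=P[(P[:,2]>z0)&(P[:,2]<z1)&(np.hypot(P[:,0]-c0[0],P[:,1]-c0[1])<36)]
    f=lambda p:np.hypot(q[:,0]-p[0],q[:,1]-p[1])-27
    s=least_squares(f,c0,loss='soft_l1',f_scale=2)
    print(n,len(q),'rim centre',s.x.round(1),'rms',np.sqrt(np.mean(f(s.x)**2)).round(2),'z',np.percentile(q[:,2],[50,95]).round(1))
    h=P[(P[:,2]>85)&(P[:,2]<112)&(np.hypot(P[:,0]-s.x[0],P[:,1]-s.x[1])>31)&(np.hypot(P[:,0]-s.x[0],P[:,1]-s.x[1])<56)]
    m=(h-0).mean(0); d=m[:2]-s.x; print('  handle',len(h),m.round(1),'yaw',np.degrees(np.arctan2(d[1],d[0])).round(1),'r',np.hypot(*d).round(1),'ztop',np.percentile(h[:,2],90).round(1))
E
python3 - <<'E'
from rim import *
rim('scene',(452,-245)); rim('top',(452,-245))
s=robot.get_state(); M=R.from_quat(s['orientation']).as_matrix()
for t in [(560,250,330),(500,0,330),(452,-245,300)]: print(t,(M.T@(np.array(t)-s['eef_pos'])).round())
E
```

```text
scene 179 rim centre [ 453.9 -246.4] rms 2.02 z [107.1 111. ]
  handle 87 [ 495.1 -250.1  100.2] yaw -5.3 r 41.3 ztop 106.1
top 137 rim centre [ 455.5 -246.7] rms 1.76 z [109.  113.2]
  handle 55 [ 494.9 -249.6  105.4] yaw -4.2 r 39.5 ztop 108.3
(560, 250, 330) [-411. -269.  -99.]
(500, 0, 330) [-457. -522.  -99.]
(452, -245, 300) [-512. -766.  -68.]
```

Emit:
drive_tool --series '[{"claw": 1,"delta_pos": [-374,-285,-99],"roll": 10},{"claw": 1,"delta_pos": [-374,-285,-99],"roll": 20},{"claw": 1,"delta_pos": [-374,-285,-99],"roll": 30},{"claw": 1,"delta_pos": [-374,-285,-99],"roll": 40},{"claw": 1,"delta_pos": [-374,-285,-99],"roll": 50},{"claw": 1,"delta_pos": [-374,-285,-99],"roll": 60},{"claw": 1,"delta_pos": [-374,-285,-99],"roll": 70},{"claw": 1,"delta_pos": [-374,-285,-99],"roll": 80}]'

```text
time: 1.15
eef_pos: [521.4, 247.4, 331.1]
orientation: [0.79, 0.613, 0.0, 0.0]
ft_force: [-0.3, -0.0, 0.6]
width: 0.996
```

```bash
cat >> h.py <<'E'
def to(*ts,yaw=None):
    "print tool-axis shifts to world targets; yaw=wanted world angle of tool x, deg"
    s=robot.get_state(); M=R.from_quat(s['orientation']).as_matrix()
    y=np.degrees(np.arctan2(M[1,0],M[0,0]))
    print('t',s['time'],'pos',s['eef_pos'].round(1),'toolx yaw',y.round(1),'tilt',np.degrees(np.arccos(-M[2,2])).round(2),'F',s['ft_force'].round(2),'T',s['wrist_torque'].round(3),'w',round(s['width'],3))
    for t in ts: print(t,(M.T@(np.array(t)-s['eef_pos'])).round(1))
    if yaw is not None: print('roll',((y-yaw+180)%360-180).round(1))
    return s
E
python3 - <<'E'
from h import *
to((500,0,330),(454,-246,300),yaw=-4.7)
print(robot.get_state()['joint_pos'].round(2))
E
```

```text
t 1.15 pos [521.4 247.4 331.1] toolx yaw 75.6 tilt 0.05 F [-0.28 -0.    0.56] T [-0.016 -0.036 -0.041] w 0.996
(500, 0, 330) [-245.    40.8    1.1]
(454, -246, 300) [-494.7   57.4   31.1]
roll 80.3
[-0.9   0.33  0.5   1.86 -0.18  1.   -0.58]
```

Emit:
drive_tool --series '[{"claw": 1,"delta_pos": [-495,57,31],"roll": 10},{"claw": 1,"delta_pos": [-495,57,31],"roll": 20},{"claw": 1,"delta_pos": [-495,57,31],"roll": 30},{"claw": 1,"delta_pos": [-495,57,31],"roll": 40},{"claw": 1,"delta_pos": [-495,57,31],"roll": 50},{"claw": 1,"delta_pos": [-495,57,31],"roll": 60},{"claw": 1,"delta_pos": [-495,57,31],"roll": 70},{"claw": 1,"delta_pos": [-495,57,31],"roll": 80}]'

```text
time: 2.15
eef_pos: [456.3, -244.7, 299.2]
orientation: [0.999, -0.036, 0.0, -0.0]
ft_force: [1.3, -0.3, -0.4]
width: 1.0
```

Emit:
drive_tool --series '[{"claw": 1,"delta_pos": [0,0,0],"roll": 0},{"claw": 1,"delta_pos": [0,0,0],"roll": 0}]'

```text
time: 2.4
eef_pos: [456.6, -242.9, 299.0]
orientation: [0.999, -0.034, -0.0, -0.0]
ft_force: [-0.1, 0.2, -0.2]
width: 1.002
```

```bash
python3 - <<'E'
from rim import *
s=to((455,-246.5,200),yaw=-4.7); print(s['joint_pos'].round(2))
w=cam('wrist');save(w,'w1.png'); print(w['origin'])
rim('wrist',(454,-246))
E
```

```text
t 2.4 pos [ 456.6 -242.9  299. ] toolx yaw -3.9 tilt 0.06 F [-0.08  0.19 -0.21] T [ 0.03  -0.043 -0.005] w 1.002
(455, -246.5, 200) [-1.3  3.8 99. ]
roll 0.8
[-0.31  0.36  0.93  2.03 -0.36  0.93 -0.83]
[ 539.82023125 -249.18368926  441.62370924]
wrist 697 rim centre [ 455.5 -247.3] rms 2.2 z [108.8 110.9]
  handle 316 [ 494.6 -250.6  104.1] yaw -4.8 r 39.2 ztop 106.0
```

View pics/w1.png

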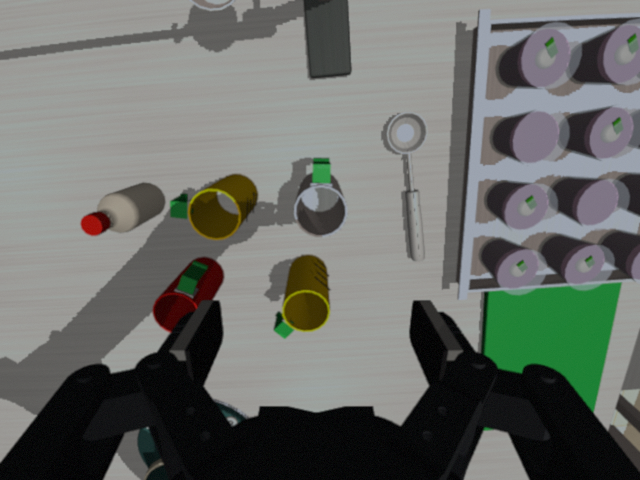

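The wrist view shows the beaker rim at (320,207) and the handle at (321,170). It agrees with the other two views: centre (455.4,-247), yaw -4.8°.

Emit:
drive_tool --series '[{"claw": 1,"delta_pos": [-1,4,50],"roll": 0.9},{"claw": 1,"delta_pos": [-1,4,100],"roll": 0.9},{"claw": 1,"delta_pos": [-1,4,130],"roll": 0.9},{"claw": 1,"delta_pos": [-1,4,150],"roll": 0.9},{"claw": 1,"delta_pos": [-1,4,150],"roll": 0.9},{"claw": 1,"delta_pos": [-1,4,150],"roll": 0.9}]'

```text
time: 3.2
eef_pos: [456.4, -246.5, 150.0]
orientation: [0.999, -0.041, 0.001, -0.0]
ft_force: [1.1, 0.5, 0.3]
width: 1.0
```

```bash
python3 - <<'E'
from h import *
to((455.4,-247,63),yaw=-4.8)
E
```

```text
t 3.2 pos [ 456.4 -246.5  150. ] toolx yaw -4.7 tilt 0.07 F [1.11 0.55 0.26] T [-0.009 -0.021  0.009] w 1.0
(455.4, -247, 63) [-1.1  0.6 87. ]
roll 0.1
```

Descend, then close gently.

Emit:
drive_tool --series '[{"claw": 1,"delta_pos": [-1,0.5,30],"roll": 0},{"claw": 1,"delta_pos": [-1,0.5,60],"roll": 0},{"claw": 1,"delta_pos": [-1,0.5,80],"roll": 0},{"claw": 1,"delta_pos": [-1,0.5,87],"roll": 0},{"claw": 1,"delta_pos": [-1,0.5,87],"roll": 0},{"claw": 0.6,"delta_pos": [-1,0.5,87],"roll": 0},{"claw": 0.5,"delta_pos": [-1,0.5,87],"roll": 0},{"claw": 0.4,"delta_pos": [-1,0.5,87],"roll": 0}]' --newtons 25

```text
time: 4.2
eef_pos: [454.7, -247.7, 62.7]
orientation: [0.999, -0.042, 0.0, 0.0]
ft_force: [0.3, -0.6, -0.3]
width: 0.7
```

Emit:
drive_tool --series '[{"claw": 0.35,"delta_pos": [0,0,0],"roll": 0},{"claw": 0.3,"delta_pos": [0,0,0],"roll": 0},{"claw": 0.2,"delta_pos": [0,0,0],"roll": 0},{"claw": 0.1,"delta_pos": [0,0,0],"roll": 0},{"claw": 0,"delta_pos": [0,0,0],"roll": 0},{"claw": -0.3,"delta_pos": [0,0,0],"roll": 0},{"claw": -0.3,"delta_pos": [0,0,0],"roll": 0}]'

```text
time: 5.08
eef_pos: [454.6, -247.3, 62.7]
orientation: [0.999, -0.042, 0.0, -0.0]
ft_force: [0.2, 2.5, 5.7]
width: 0.664
```

```bash
python3 - <<'E'
from rim import *
to((455.4,-247,63),yaw=-4.8)
cam('scene');cam('top');rim('scene',(455,-247)); rim('top',(455,-247))
E
```

```text
t 5.075 pos [ 454.6 -247.3   62.7] toolx yaw -4.8 tilt 0.05 F [0.2  2.53 5.7 ] T [0.364 0.074 0.044] w 0.664
(455.4, -247, 63) [ 0.8 -0.4 -0.3]
roll 0.0
scene 156 rim centre [ 455.5 -248.1] rms 3.63 z [107.4 115.5]
  handle 158 [ 479.8 -240.6   98.5] yaw 17.3 r 25.4 ztop 106.5
  return _methods._mean(a, axis=axis, dtype=dtype,
  ret = ret.dtype.type(ret / rcount)
Traceback (most recent call last):
  File "rim.py", line 8, in rim
    print(n,len(q),'rim centre',s.x.round(1),'rms',np.sqrt(np.mean(f(s.x)**2)).round(2),'z',np.percentile(q[:,2],[50,95]).round(1))
                                                                                            ~~~~~~~~~~~~~^^^^^^^^^^^^^^^^
IndexError: index -1 is out of bounds for axis 0 with size 0
```

Beaker gripped at 56.4 mm opening. Lifting slowly at first, then higher.

Emit:
drive_tool --series '[{"claw": -0.3,"delta_pos": [0,0,-5],"roll": 0},{"claw": -0.3,"delta_pos": [0,0,-15],"roll": 0},{"claw": -0.3,"delta_pos": [0,0,-30],"roll": 0},{"claw": -0.3,"delta_pos": [0,0,-55],"roll": 0},{"claw": -0.3,"delta_pos": [0,0,-85],"roll": 0},{"claw": -0.3,"delta_pos": [0,0,-115],"roll": 0},{"claw": -0.3,"delta_pos": [0,0,-145],"roll": 0},{"claw": -0.3,"delta_pos": [0,0,-175],"roll": 0}]'

```text
time: 6.18
eef_pos: [453.8, -247.5, 238.9]
orientation: [0.999, -0.042, -0.0, -0.0]
ft_force: [0.2, 0.2, -1.7]
width: 0.662
```

Emit:
drive_tool --series '[{"claw": -0.3,"delta_pos": [0,0,-30],"roll": 0},{"claw": -0.3,"delta_pos": [0,0,-55],"roll": 0},{"claw": -0.3,"delta_pos": [0,0,-72],"roll": 0},{"claw": -0.3,"delta_pos": [0,0,-80],"roll": 0},{"claw": -0.3,"delta_pos": [0,0,-80],"roll": 0},{"claw": -0.3,"delta_pos": [0,0,-80],"roll": 0}]'

```text
time: 6.92
eef_pos: [453.9, -247.1, 316.5]
orientation: [0.999, -0.042, -0.001, -0.0]
ft_force: [-0.5, -0.1, -2.8]
width: 0.665
```

```bash
python3 - <<'E'
from h import *
s=to((600,-18,318),(620,-18,318),yaw=1.1)
c=cam('scene');d=cam('top');P=cloud(c)
# whole-handle green above 250
for n in('scene','top'):
    c=load(n);P=cloud(c);hsv=cv2.cvtColor(c['frame'],cv2.COLOR_RGB2HSV).astype(int)
    g=(abs(hsv[...,0]-65)<20)&(hsv[...,1]>110)&(P[...,2]>280); q=P[g]; print(n,len(q),q.mean(0).round(1) if len(q) else '',q.min(0).round() if len(q) else '',q.max(0).round() if len(q) else '')
    # blue handle and rail pieces for place
    b=(abs(hsv[...,0]-112)<12)&(hsv[...,1]>150)&(P[...,2]>240)&(abs(P[...,0]-680)<50); q=P[b]; print(' blue',len(q),q.min(0).round(),q.max(0).round(),np.median(q,0).round(1))
    k=(c['frame'].max(2)<70)&(P[...,2]>270)&(P[...,2]<310)&(abs(P[...,0]-675)<25)&(abs(P[...,1]+165)<30);q=P[k];print(' ladle hook',len(q),(q.min(0).round(),q.max(0).round(),np.median(q,0).round(1)) if len(q) else '')
E
```

```text
t 6.925 pos [ 453.9 -247.1  316.5] toolx yaw -4.8 tilt 0.1 F [-0.51 -0.11 -2.78] T [ 0.006 -0.008  0.028] w 0.665
(600, -18, 318) [ 126.5 -240.5   -1.6]
(620, -18, 318) [ 146.5 -242.2   -1.6]
roll -5.9
scene 239 [ 489.5 -238.5  345. ] [  88. -267.  283.] [708. 244. 435.]
 blue 373 [ 657. -254.  260.] [709. 247. 295.] [681.5 133.  279.8]
 ladle hook 56 (array([ 664., -169.,  276.]), array([ 685., -145.,  293.]), array([ 676.1, -166.2,  286.1]))
top 33 [ 461.5 -207.   452. ] [ 269. -248.  332.] [500.  20. 866.]
 blue 88 [660. 124. 263.] [697. 139. 297.] [671.3 132.  288.4]
 ladle hook 27 (array([ 665., -169.,  277.]), array([ 684., -165.,  293.]), array([ 671.7, -166.8,  288.3]))
```

Emit:
drive_tool --series '[{"claw": -0.3,"delta_pos": [10,-20,0],"roll": 0},{"claw": -0.3,"delta_pos": [30,-55,-1],"roll": -1},{"claw": -0.3,"delta_pos": [52,-95,-1],"roll": -2},{"claw": -0.3,"delta_pos": [75,-140,-1],"roll": -3},{"claw": -0.3,"delta_pos": [95,-185,-1],"roll": -4},{"claw": -0.3,"delta_pos": [110,-215,-1],"roll": -5},{"claw": -0.3,"delta_pos": [118,-233,-1],"roll": -5.9},{"claw": -0.3,"delta_pos": [121,-240,-1],"roll": -5.9}]'

```text
time: 8.02
eef_pos: [595.1, -18.6, 318.0]
orientation: [1.0, 0.01, -0.0, 0.0]
ft_force: [0.4, -0.3, -1.9]
width: 0.658
```

Emit:
drive_tool --series '[{"claw": -0.3,"delta_pos": [0,0,0],"roll": 0},{"claw": -0.3,"delta_pos": [0,0,0],"roll": 0},{"claw": -0.3,"delta_pos": [0,0,0],"roll": 0}]'

```text
time: 8.4
eef_pos: [594.4, -20.0, 318.5]
orientation: [1.0, 0.009, 0.0, 0.0]
ft_force: [-0.6, -0.3, -1.7]
width: 0.662
```

```bash
cat > hang.py <<'E'
from h import *
def look(tag,lo=285):
    s=to(yaw=1.1)
    for n in('scene','top','wrist'):
        c=cam(n);save(c,f'{tag}_{n}.png');P=cloud(c);hsv=cv2.cvtColor(c['frame'],cv2.COLOR_RGB2HSV).astype(int)
        e=s['eef_pos']
        g=(abs(hsv[...,0]-65)<20)&(hsv[...,1]>100)&(P[...,2]>lo-80)&(np.hypot(P[...,0]-e[0]-35,P[...,1]-e[1])<50)
        q=P[g]
        if len(q)>5:
            t=q[q[:,2]>np.percentile(q[:,2],90)-6]
            print(n,'handle',len(q),'min',q.min(0).round(1),'max',q.max(0).round(1),'top-face mean',t.mean(0).round(1))
        q=P.reshape(-1,3);q=q[(abs(q[:,0]-674)<9)&(abs(q[:,1]+17)<90)&(abs(q[:,1]+17)>20)&(abs(q[:,2]-284)<10)]
        if len(q)>20:
            m=lambda p:np.hypot(q[:,0]-p[0]+.02*(q[:,1]+17),q[:,2]-p[1])-5
            from scipy.optimize import least_squares
            r=least_squares(m,[674,284],loss='soft_l1',f_scale=1); print('   rail centre x,z',r.x.round(1),len(q))
E
python3 -c "
from hang import *
look('h1')"
```

```text
t 8.4 pos [594.4 -20.  318.5] toolx yaw 1.0 tilt 0.0 F [-0.59 -0.28 -1.68] T [-0.047  0.055  0.051] w 0.662
roll -0.1
scene handle 307 min [604.  -54.1 323.8] max [644.3  -9.  539.6] top-face mean [630.6 -21.9 380.9]
   rail centre x,z [672.5 280.9] 499
   rail centre x,z [673.6 282.8] 51
wrist handle 5382 min [599.2 -62.8 295.8] max [644.5  20.8 418.4] top-face mean [610.1 -18.8 406.2]
   rail centre x,z [673.3 281.8] 5422
```

```bash
python3 - <<'E'
import cv2,numpy as np
a=cv2.imread('pics/h1_scene.png');w=cv2.imread('pics/h1_wrist.png')
A=cv2.resize(a[120:340,120:400],(560,440),interpolation=3)
W=cv2.resize(w,(400,300))
o=np.zeros((560,800,3),np.uint8); o[:440,:400]=A[:,80:480]; o[:300,400:]=W
cv2.imwrite('pics/c1.png',o)
E
```

```text
(no output)
```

View pics/c1.png

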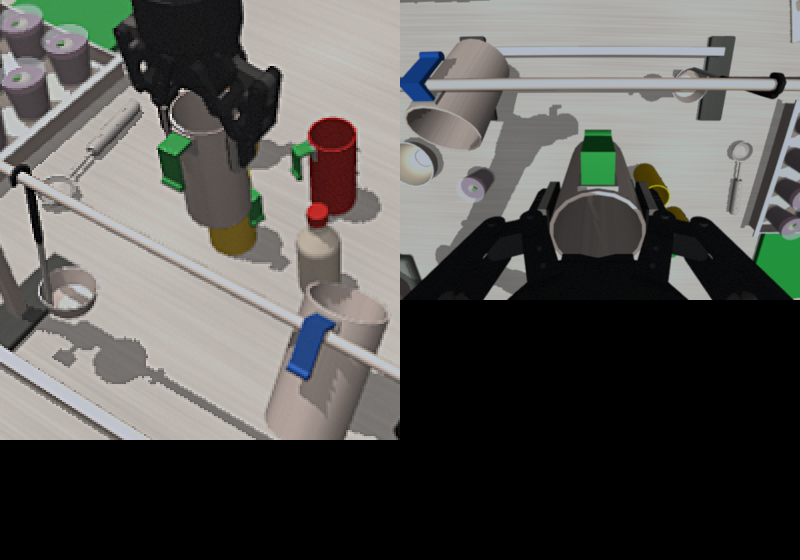

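The beaker is held upright and its handle, crop (597,160), faces the rail; the ladle and blue beaker haven't moved. Next I measure the handle in the wrist view only.

```bash
cat > wh.py <<'E'
from h import *
def wh(n='wrist',z0=300,z1=375,v=1):
    c=load(n);P=cloud(c);hsv=cv2.cvtColor(c['frame'],cv2.COLOR_RGB2HSV).astype(int)
    e=robot.get_state()['eef_pos']
    g=(abs(hsv[...,0]-65)<22)&(hsv[...,1]>120)&(hsv[...,2]>50)&(P[...,2]>z0)&(P[...,2]<z1)&(P[...,0]>e[0]+20)&(P[...,0]<e[0]+65)&(abs(P[...,1]-e[1])<25)
    q=P[g]; top=q[q[:,2]>np.percentile(q[:,2],85)-4]
    print(n,len(q),'min',np.percentile(q,1,0).round(1),'max',np.percentile(q,99,0).round(1),'top',top.mean(0).round(1),'topmaxx',np.percentile(top[:,0],98).round(1))
    # top-face plane (lean)
    A=np.c_[top[:,:2]-top[:,:2].mean(0),np.ones(len(top))];k=np.linalg.lstsq(A,top[:,2],rcond=None)[0];print('  slope dz/dx deg',np.degrees(np.arctan(k[0])).round(1))
E
python3 -c "
from wh import *
wh('wrist');wh('scene')"
```

```text
wrist 3350 min [622.5 -28.3 326.5] max [644.1 -10.6 362.1] top [632.5 -19.4 360.8] topmaxx 641.6
  slope dz/dx deg 0.1
scene 257 min [621.3 -28.4 326.3] max [643.3  -9.7 362. ] top [631.7 -19.  360.1] topmaxx 641.1
  slope dz/dx deg -0.1
```

Emit:
drive_tool --series '[{"claw": -0.3,"delta_pos": [10,-2,0],"roll": 0},{"claw": -0.3,"delta_pos": [22,-2,0],"roll": 0},{"claw": -0.3,"delta_pos": [34,-2,0],"roll": 0},{"claw": -0.3,"delta_pos": [41,-2,0],"roll": 0},{"claw": -0.3,"delta_pos": [41,-2,0],"roll": 0},{"claw": -0.3,"delta_pos": [41,-2,0],"roll": 0},{"claw": -0.3,"delta_pos": [41,-2,0],"roll": 0}]'

```text
time: 9.43
eef_pos: [635.5, -15.8, 318.3]
orientation: [1.0, 0.01, -0.0, -0.0]
ft_force: [0.1, -0.9, -2.4]
width: 0.656
```

```bash
python3 -c "
from hang import *
look('h2')
from wh import *
wh('wrist');wh('scene')"
```

```text
t 9.425 pos [635.5 -15.8 318.3] toolx yaw 1.1 tilt 0.02 F [ 0.09 -0.86 -2.42] T [-0.014  0.008  0.018] w 0.656
roll 0.0
scene handle 312 min [657.4 -62.5 324. ] max [684.4  -4.8 630.8] top-face mean [672.5 -17.  375.6]
   rail centre x,z [672.5 281. ] 503
wrist handle 5419 min [639.6 -58.1 296.5] max [685.5  25.7 418.3] top-face mean [651.1 -15.3 406.4]
   rail centre x,z [673.5 281.7] 4470
wrist 3372 min [663.5 -24.7 326.2] max [685.2  -7.  362. ] top [673.5 -15.7 360.7] topmaxx 682.6
  slope dz/dx deg 0.1
scene 276 min [663.3 -24.3 325.3] max [684.2  -5.4 361.5] top [672.8 -14.8 359.7] topmaxx 681.8
  slope dz/dx deg -1.5
```

Emit:
drive_tool --series '[{"claw": -0.3,"delta_pos": [0,1.5,8],"roll": 0},{"claw": -0.3,"delta_pos": [0,1.5,18],"roll": 0},{"claw": -0.3,"delta_pos": [0,1.5,28],"roll": 0},{"claw": -0.3,"delta_pos": [0,1.5,36],"roll": 0},{"claw": -0.3,"delta_pos": [0,1.5,44],"roll": 0},{"claw": -0.3,"delta_pos": [0,1.5,52],"roll": 0},{"claw": -0.3,"delta_pos": [0,1.5,56],"roll": 0},{"claw": -0.3,"delta_pos": [0,1.5,56],"roll": 0}]'

```text
time: 10.58
eef_pos: [635.8, -17.2, 262.0]
orientation: [1.0, 0.01, -0.0, 0.0]
ft_force: [-0.7, -0.1, -1.7]
width: 0.662
```

```bash
python3 -c "
from hang import *
look('h3')
from wh import *
wh('wrist',260,312);wh('scene',260,312)
a=cv2.imread('pics/h3_scene.png');w=cv2.imread('pics/h3_wrist.png')
o=np.zeros((480,800,3),np.uint8); o[:,:400]=cv2.resize(a[150:330,150:300],(400,480),interpolation=3); o[:,400:]=cv2.resize(w[80:400,190:456],(400,480))
cv2.imwrite('pics/c3.png',o)
"
```

```text
t 10.575 pos [635.8 -17.2 262. ] toolx yaw 1.1 tilt 0.03 F [-0.68 -0.07 -1.75] T [-0.028 -0.014 -0.088] w 0.662
roll 0.0
scene handle 277 min [647.3 -53.2 268.4] max [685.   -6.1 559.8] top-face mean [672.2 -18.7 336.5]
   rail centre x,z [672.5 280.9] 497
   rail centre x,z [673.2 282.7] 28
wrist handle 5484 min [635.7 -59.9 263.2] max [686.1  24.4 362.5] top-face mean [651.5 -17.4 351.4]
   rail centre x,z [673.5 281.8] 8834
wrist 3319 min [664.1 -26.2 270.7] max [685.7  -8.6 306.2] top [674.  -17.3 304.9] topmaxx 683.1
  slope dz/dx deg -0.0
scene 238 min [662.9 -25.  269.3] max [684.7  -6.7 305.3] top [673.2 -15.9 303.3] topmaxx 682.1
  slope dz/dx deg -0.3
```

View pics/c3.png

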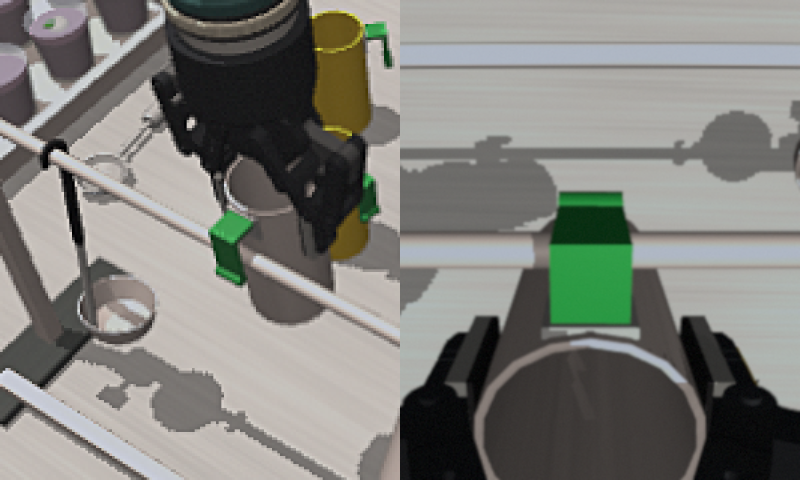

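The rail sits inside the throat: in the wrist crop the handle at (590,270) straddles it at y 250. About 14 mm of descent remains, so I feel down from here.

Emit:
drive_tool --series '[{"claw": -0.3,"delta_pos": [0,0,2],"roll": 0},{"claw": -0.3,"delta_pos": [0,0,4],"roll": 0},{"claw": -0.3,"delta_pos": [0,0,6],"roll": 0},{"claw": -0.3,"delta_pos": [0,0,8],"roll": 0},{"claw": -0.3,"delta_pos": [0,0,9],"roll": 0},{"claw": -0.3,"delta_pos": [0,0,10],"roll": 0},{"claw": -0.3,"delta_pos": [0,0,10],"roll": 0}]'

```text
time: 11.6
eef_pos: [635.9, -17.2, 252.2]
orientation: [1.0, 0.01, -0.0, 0.0]
ft_force: [-0.1, -0.3, -2.2]
width: 0.661
```

Emit:
drive_tool --series '[{"claw": -0.3,"delta_pos": [0,0,0.5],"roll": 0},{"claw": -0.3,"delta_pos": [0,0,1],"roll": 0},{"claw": -0.3,"delta_pos": [0,0,1.5],"roll": 0},{"claw": -0.3,"delta_pos": [0,0,2],"roll": 0},{"claw": -0.3,"delta_pos": [0,0,2],"roll": 0}]'

```text
time: 12.22
eef_pos: [636.0, -17.3, 250.3]
orientation: [1.0, 0.01, -0.0, 0.0]
ft_force: [-0.4, -0.3, -2.4]
width: 0.662
```

Emit:
drive_tool --series '[{"claw": -0.3,"delta_pos": [0,0,0.5],"roll": 0},{"claw": -0.3,"delta_pos": [0,0,1],"roll": 0},{"claw": -0.3,"delta_pos": [0,0,1],"roll": 0}]'

```text
time: 12.6
eef_pos: [635.9, -17.2, 249.3]
orientation: [1.0, 0.01, -0.0, -0.0]
ft_force: [0.4, 0.2, -2.8]
width: 0.661
```

Emit:
drive_tool --series '[{"claw": -0.3,"delta_pos": [0,0,0.5],"roll": 0},{"claw": -0.3,"delta_pos": [0,0,1],"roll": 0},{"claw": -0.3,"delta_pos": [0,0,1],"roll": 0}]'

```text
time: 12.98
eef_pos: [636.0, -17.2, 248.4]
orientation: [1.0, 0.01, 0.0, -0.0]
ft_force: [0.6, 0.0, -2.2]
width: 0.661
```

Emit:
drive_tool --series '[{"claw": -0.3,"delta_pos": [0,0,0.5],"roll": 0},{"claw": -0.3,"delta_pos": [0,0,1],"roll": 0},{"claw": -0.3,"delta_pos": [0,0,1],"roll": 0}]'

```text
time: 13.35
eef_pos: [636.2, -17.3, 247.9]
orientation: [1.0, 0.01, 0.0, -0.0]
ft_force: [-1.9, 0.7, 1.9]
width: 0.658
```

Emit:
drive_tool --series '[{"claw": -0.3,"delta_pos": [0,0,0.5],"roll": 0},{"claw": -0.3,"delta_pos": [0,0,1],"roll": 0},{"claw": -0.3,"delta_pos": [0,0,1],"roll": 0}]'

```text
time: 13.72
eef_pos: [636.4, -17.3, 247.3]
orientation: [1.0, 0.01, 0.001, -0.0]
ft_force: [-2.9, 1.4, 6.4]
width: 0.663
```

```bash
python3 -c "
from h import *
to(yaw=1.1);cam('wrist')
from wh import *
wh('wrist',255,305)"
```

```text
t 13.725 pos [636.4 -17.3 247.3] toolx yaw 1.1 tilt 0.08 F [-2.91  1.41  6.35] T [0.208 0.241 0.061] w 0.663
roll 0.0
wrist 3371 min [664.  -26.  256.4] max [686.2  -8.5 291.9] top [673.9 -17.3 290.6] topmaxx 682.9
  slope dz/dx deg 1.3
```

Contact felt at TCP z≈248.2; the load now is about 9 N. I unload a little and draw back until the leg meets the rail, which is the seat.

Emit:
drive_tool --series '[{"claw": -0.3,"delta_pos": [0,0,-0.8],"roll": 0},{"claw": -0.3,"delta_pos": [-0.7,0,-0.9],"roll": 0},{"claw": -0.3,"delta_pos": [-1.3,0,-0.9],"roll": 0},{"claw": -0.3,"delta_pos": [-2,0,-0.9],"roll": 0},{"claw": -0.3,"delta_pos": [-2,0,-0.9],"roll": 0}]' --newtons 20

```text
time: 14.4
eef_pos: [635.6, -17.4, 247.7]
orientation: [1.0, 0.01, 0.002, 0.0]
ft_force: [4.1, -0.2, 1.4]
width: 0.661
```

Emit:
drive_tool --series '[{"claw": -0.3,"delta_pos": [-0.5,0,0],"roll": 0},{"claw": -0.3,"delta_pos": [-1,0,0],"roll": 0},{"claw": -0.3,"delta_pos": [-1,0,0],"roll": 0}]'

```text
time: 14.78
eef_pos: [635.5, -17.4, 247.8]
orientation: [1.0, 0.01, 0.003, 0.001]
ft_force: [8.3, -0.9, 1.5]
width: 0.662
```

```bash
python3 -c "
from h import *
to(yaw=1.1);cam('wrist')
from wh import *
wh('wrist',255,305)
# lean path of grasp point about rail, deltas from upright
for zg in (28,31,34):
    g=np.array([-39.,zg-41]);print(zg,[ (lambda t:[round(float(v),1) for v in np.array([np.cos(t)*g[0]-np.sin(t)*g[1], np.sin(t)*g[0]+np.cos(t)*g[1]])-g])(np.radians(a)) for a in (0,5,10,15,20,25,30,33)])
"
```

```text
t 14.775 pos [635.5 -17.4 247.8] toolx yaw 1.1 tilt 0.33 F [ 8.35 -0.95  1.55] T [-0.058 -1.436 -0.014] w 0.662
roll 0.0
wrist 3369 min [663.1 -26.1 256.4] max [685.2  -8.6 291.9] top [673.  -17.3 290.7] topmaxx 682.1
  slope dz/dx deg 0.7
28 [[0.0, 0.0], [1.3, -3.3], [2.8, -6.6], [4.7, -9.7], [6.8, -12.6], [9.1, -15.3], [11.7, -17.8], [13.4, -19.1]]
31 [[0.0, 0.0], [1.0, -3.4], [2.3, -6.6], [3.9, -9.8], [5.8, -12.7], [7.9, -15.5], [10.2, -18.2], [11.7, -19.6]]
34 [[0.0, 0.0], [0.8, -3.4], [1.8, -6.7], [3.1, -9.9], [4.7, -12.9], [6.6, -15.8], [8.7, -18.6], [10.1, -20.1]]
```

The leg is seated: Fx is 8 N. Relieve that, then lean in small arc steps about the rail, checking force.

Emit:
drive_tool --series '[{"claw": -0.3,"delta_pos": [1.3,0,0],"roll": 0},{"claw": -0.3,"delta_pos": [1.6,0,1],"roll": 0},{"claw": -0.3,"delta_pos": [1.8,0,2],"roll": 0},{"claw": -0.3,"delta_pos": [2.3,0,3.4],"roll": 0},{"claw": -0.3,"delta_pos": [2.3,0,3.4],"roll": 0}]'

```text
time: 15.45
eef_pos: [636.3, -17.4, 245.2]
orientation: [1.0, 0.01, 0.001, -0.0]
ft_force: [3.3, 0.7, 6.5]
width: 0.657
```

```bash
python3 -c "
from h import *
to(yaw=1.1);cam('wrist')
from wh import *
wh('wrist',255,305)"
```

```text
t 15.45 pos [636.3 -17.4 245.2] toolx yaw 1.1 tilt 0.15 F [3.28 0.69 6.49] T [ 0.163 -0.789  0.015] w 0.657
roll 0.0
wrist 4847 min [663.3 -26.  257.3] max [687.   -8.6 292. ] top [673.6 -17.3 290.4] topmaxx 682.4
  slope dz/dx deg 1.8
```

Emit:
drive_tool --series '[{"claw": -0.3,"delta_pos": [0.4,0,1],"roll": 0},{"claw": -0.3,"delta_pos": [0.8,0,2],"roll": 0},{"claw": -0.3,"delta_pos": [1.3,0,3.2],"roll": 0},{"claw": -0.3,"delta_pos": [1.8,0,4.2],"roll": 0},{"claw": -0.3,"delta_pos": [1.8,0,4.2],"roll": 0}]'

```text
time: 16.12
eef_pos: [637.9, -17.5, 241.2]
orientation: [1.0, 0.01, 0.001, -0.0]
ft_force: [1.6, 0.8, 9.0]
width: 0.659
```

```bash
cat > lean.py <<'E'
from h import *
def lean(new=True):
    s=to(yaw=1.1)
    for n in('wrist','scene'):
        c=cam(n);P=cloud(c);hsv=cv2.cvtColor(c['frame'],cv2.COLOR_RGB2HSV).astype(int)
        g=(abs(hsv[...,0]-65)<22)&(hsv[...,1]>120)&(hsv[...,2]>50)&(abs(P[...,0]-674)<22)&(abs(P[...,1]+17)<14)&(P[...,2]>235)&(P[...,2]<325)
        q=P[g];best=(0,)
        # dominant planes whose normal lies in x-z: scan the lean
        for a in np.arange(-5,45,.5):
            t=np.radians(a);d=-np.sin(t)*q[:,0]+np.cos(t)*q[:,2]   # arm-normal coordinate
            h,e=np.histogram(d,bins=np.arange(d.min(),d.max()+1.2,1.2))
            k=h.max()
            if k>best[0]: best=(k,a)
        print(n,len(q),'lean',best,'zmax',np.percentile(q[:,2],99).round(1),'y',np.percentile(q[:,1],[2,98]).mean().round(1))
E
python3 -c "
from lean import *
lean()"
```

```text
t 16.125 pos [637.9 -17.5 241.2] toolx yaw 1.1 tilt 0.13 F [1.64 0.81 8.99] T [ 0.229 -0.661  0.051] w 0.659
roll 0.0
wrist 5542 lean (np.int64(2161), np.float64(10.0)) zmax 292.6 y -17.2
scene 260 lean (np.int64(61), np.float64(7.5)) zmax 292.0 y -16.2
```

Lean is 10° and follows the arc, with 11 N on the rail. I try easing the grip slightly so it pivots with less load.

Emit:
drive_tool --series '[{"claw": 0.2,"delta_pos": [0,0,0],"roll": 0},{"claw": 0.26,"delta_pos": [0,0,0],"roll": 0},{"claw": 0.28,"delta_pos": [0,0,0],"roll": 0}]' --newtons 20

```text
time: 16.6
eef_pos: [637.9, -17.5, 241.2]
orientation: [1.0, 0.01, 0.001, -0.0]
ft_force: [1.2, 0.9, 8.6]
width: 0.661
```

Emit:
drive_tool --series '[{"claw": 0.28,"delta_pos": [0.4,0,0.8],"roll": 0},{"claw": 0.28,"delta_pos": [0.8,0,1.6],"roll": 0},{"claw": 0.28,"delta_pos": [1.3,0,2.4],"roll": 0},{"claw": 0.28,"delta_pos": [1.6,0,3],"roll": 0},{"claw": 0.28,"delta_pos": [1.6,0,3],"roll": 0}]'

```text
time: 17.23
eef_pos: [639.4, -17.5, 238.4]
orientation: [1.0, 0.01, 0.001, -0.0]
ft_force: [0.5, 1.2, 9.8]
width: 0.659
```

```bash
python3 -c "
from lean import *
lean()"
```

```text
t 17.225 pos [639.4 -17.5 238.4] toolx yaw 1.1 tilt 0.13 F [0.49 1.17 9.77] T [ 0.239 -0.519 -0.002] w 0.659
roll 0.0
wrist 6044 lean (np.int64(2046), np.float64(12.0)) zmax 293.1 y -17.2
scene 266 lean (np.int64(56), np.float64(11.0)) zmax 292.2 y -16.5
```

Emit:
drive_tool --series '[{"claw": 0.3,"delta_pos": [0,0,0],"roll": 0},{"claw": 0.31,"delta_pos": [0,0,0],"roll": 0},{"claw": 0.31,"delta_pos": [0,0,0],"roll": 0}]'

```text
time: 17.7
eef_pos: [639.4, -17.5, 238.4]
orientation: [1.0, 0.01, 0.001, -0.0]
ft_force: [0.9, 1.4, 9.5]
width: 0.661
```

Emit:
drive_tool --series '[{"claw": 0.32,"delta_pos": [0,0,0],"roll": 0},{"claw": 0.32,"delta_pos": [0,0,0],"roll": 0}]'

```text
time: 17.95
eef_pos: [639.4, -17.5, 238.4]
orientation: [1.0, 0.01, 0.001, -0.0]
ft_force: [1.0, 0.8, 9.5]
width: 0.66
```

Emit:
drive_tool --series '[{"claw": 0.325,"delta_pos": [0,0,0],"roll": 0},{"claw": 0.33,"delta_pos": [0,0,0],"roll": 0}]'

```text
time: 18.2
eef_pos: [638.7, -17.6, 237.4]
orientation: [1.0, 0.01, 0.0, -0.0]
ft_force: [2.3, -0.6, 4.6]
width: 0.666
```

Emit:
drive_tool --series '[{"claw": 0.325,"delta_pos": [0,0,0],"roll": 0}]'

```text
time: 18.32
eef_pos: [638.7, -17.6, 237.2]
orientation: [1.0, 0.01, 0.0, 0.0]
ft_force: [2.8, -0.0, 5.1]
width: 0.666
```

```bash
python3 -c "
from lean import *
lean()"
```

```text
t 18.325 pos [638.7 -17.6 237.2] toolx yaw 1.1 tilt 0.03 F [ 2.82 -0.    5.08] T [ 0.007 -0.598 -0.032] w 0.666
roll 0.0
wrist 6213 lean (np.int64(2152), np.float64(14.0)) zmax 293.1 y -17.3
scene 263 lean (np.int64(48), np.float64(12.0)) zmax 292.4 y -16.0
```

Emit:
drive_tool --series '[{"claw": 0.325,"delta_pos": [0.8,0,0.8],"roll": 0},{"claw": 0.325,"delta_pos": [1.6,0,1.7],"roll": 0},{"claw": 0.325,"delta_pos": [2.4,0,2.6],"roll": 0},{"claw": 0.325,"delta_pos": [3.2,0,3.4],"roll": 0},{"claw": 0.325,"delta_pos": [3.2,0,3.4],"roll": 0}]'

```text
time: 19.05
eef_pos: [641.1, -17.6, 233.5]
orientation: [1.0, 0.01, -0.001, -0.0]
ft_force: [1.8, -0.3, 5.5]
width: 0.661
```

```bash
python3 -c "
from lean import *
lean()"
```

```text
t 19.05 pos [641.1 -17.6 233.5] toolx yaw 1.1 tilt 0.08 F [ 1.81 -0.27  5.55] T [-0.027 -0.335 -0.023] w 0.661
roll -0.0
wrist 6898 lean (np.int64(2103), np.float64(19.5)) zmax 293.6 y -17.2
scene 271 lean (np.int64(54), np.float64(19.5)) zmax 293.0 y -16.0
```

19.5° with about 8 N on the rail. Continuing.

Emit:
drive_tool --series '[{"claw": 0.325,"delta_pos": [0.7,0,0.9],"roll": 0},{"claw": 0.325,"delta_pos": [1.4,0,1.8],"roll": 0},{"claw": 0.325,"delta_pos": [2.1,0,2.7],"roll": 0},{"claw": 0.325,"delta_pos": [2.8,0,3.5],"roll": 0},{"claw": 0.325,"delta_pos": [2.8,0,3.5],"roll": 0}]'

```text
time: 19.77
eef_pos: [643.7, -17.6, 230.1]
orientation: [1.0, 0.009, -0.001, -0.0]
ft_force: [0.7, -0.4, 6.1]
width: 0.664
```

```bash
python3 -c "
from lean import *
lean()"
```

```text
t 19.775 pos [643.7 -17.6 230.1] toolx yaw 1.1 tilt 0.1 F [ 0.7  -0.37  6.06] T [ 0.05  -0.223  0.028] w 0.664
roll -0.0
wrist 7251 lean (np.int64(1843), np.float64(28.0)) zmax 294.1 y -17.2
scene 275 lean (np.int64(47), np.float64(25.0)) zmax 293.5 y -16.3
```

Emit:
drive_tool --series '[{"claw": 0.325,"delta_pos": [0.7,0,0.8],"roll": 0},{"claw": 0.325,"delta_pos": [1.3,0,1.6],"roll": 0},{"claw": 0.325,"delta_pos": [1.3,0,1.6],"roll": 0}]'

```text
time: 20.25
eef_pos: [644.9, -17.6, 228.6]
orientation: [1.0, 0.009, -0.001, -0.0]
ft_force: [0.6, -0.1, 5.8]
width: 0.665
```

```bash
cat > lean2.py <<'E'
from lean import *
def lean2(y0=-17,C=('wrist','scene'),v=True):
    for n in C:
        c=load(n);P=cloud(c);hsv=cv2.cvtColor(c['frame'],cv2.COLOR_RGB2HSV).astype(int)
        g=(abs(hsv[...,0]-65)<22)&(hsv[...,1]>120)&(hsv[...,2]>50)&(abs(P[...,0]-674)<25)&(abs(P[...,1]-y0)<14)&(P[...,2]>235)&(P[...,2]<325)
        q=P[g][:,[0,2]];rng=np.random.default_rng(0)
        for k in range(2):
            best=None
            for _ in range(800):
                a,b=q[rng.choice(len(q),2)];d=b-a;L=np.hypot(*d)
                if L<6: continue
                i=abs((q-a)@np.array([-d[1],d[0]])/L)<.8
                if best is None or i.sum()>best.sum(): best=i
            m=q[best];u=np.linalg.svd(m-m.mean(0))[2][0];print(n,'plane',k,len(m),'dir deg',np.degrees(np.arctan2(u[1],u[0])).round(1)%180,'mid',m.mean(0).round(1))
            q=q[~best]
            if len(q)<20: break
E
python3 -c "
from lean2 import *
lean();lean2()
a=cv2.imread('pics/h3_scene.png')
for n in('scene','wrist'): save(load(n),'l_'+n+'.png')
a=cv2.imread('pics/l_scene.png');w=cv2.imread('pics/l_wrist.png')
o=np.zeros((480,800,3),np.uint8); o[:,:400]=cv2.resize(a[170:350,150:300],(400,480),interpolation=3); o[:,400:]=cv2.resize(w[80:400,190:456],(400,480))
cv2.imwrite('pics/c4.png',o)
"
```

```text
t 20.25 pos [644.9 -17.6 228.6] toolx yaw 1.1 tilt 0.12 F [ 0.56 -0.08  5.84] T [ 0.006 -0.155 -0.014] w 0.665
roll -0.0
wrist 7308 lean (np.int64(1810), np.float64(29.0)) zmax 294.4 y -17.2
scene 277 lean (np.int64(48), np.float64(28.0)) zmax 293.8 y -16.3
wrist plane 0 4716 dir deg 119.2 mid [684.9 281.2]
wrist plane 1 1667 dir deg 28.80000000000001 mid [669.9 290. ]
scene plane 0 114 dir deg 118.5 mid [685. 278.]
scene plane 1 57 dir deg 30.1 mid [668.7 288.8]
```

View pics/c4.png

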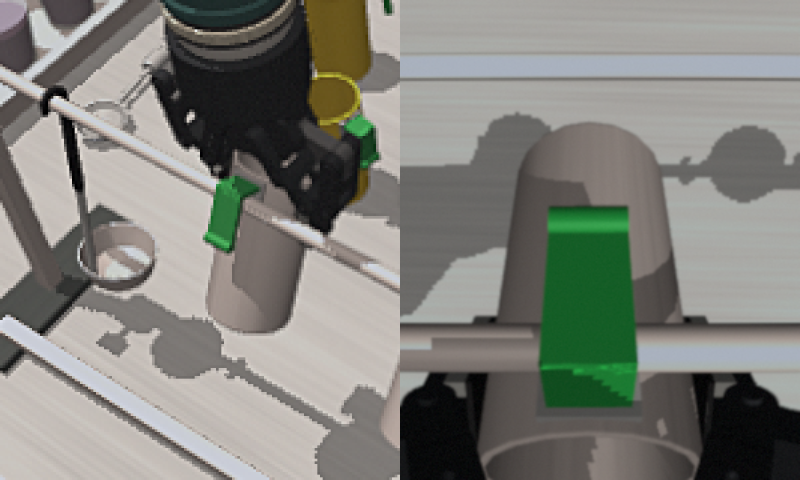

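The beaker leans 29° with the leg seated on the rail; in the wrist crop the handle at (590,300) sits over the rail at y 345. Next I ease the downward press until only the weight bears, then let go in tiny steps.

Emit:
drive_tool --series '[{"claw": 0.325,"delta_pos": [0,0,-0.4],"roll": 0},{"claw": 0.325,"delta_pos": [0,0,-0.8],"roll": 0},{"claw": 0.325,"delta_pos": [0,0,-1.1],"roll": 0},{"claw": 0.325,"delta_pos": [0,0,-1.1],"roll": 0}]'

```text
time: 20.85
eef_pos: [644.4, -17.5, 228.5]
orientation: [1.0, 0.009, -0.002, 0.0]
ft_force: [-2.2, -0.9, 1.1]
width: 0.665
```

```bash
python3 -c "
from lean2 import *
lean();lean2(C=('wrist',))"
```

```text
t 20.85 pos [644.4 -17.5 228.5] toolx yaw 1.1 tilt 0.19 F [-2.16 -0.86  1.13] T [-0.256  0.284 -0.036] w 0.665
roll -0.0
wrist 7394 lean (np.int64(1705), np.float64(26.0)) zmax 294.1 y -17.2
scene 276 lean (np.int64(45), np.float64(28.5)) zmax 293.4 y -16.2
wrist plane 0 4678 dir deg 118.9 mid [684.4 281. ]
wrist plane 1 1684 dir deg 28.599999999999994 mid [669.4 289.7]
```

Emit:
drive_tool --series '[{"claw": 0.325,"delta_pos": [-0.4,0,0],"roll": 0},{"claw": 0.327,"delta_pos": [-0.4,0,0],"roll": 0},{"claw": 0.329,"delta_pos": [-0.4,0,0],"roll": 0},{"claw": 0.331,"delta_pos": [-0.4,0,0],"roll": 0},{"claw": 0.331,"delta_pos": [-0.4,0,0],"roll": 0}]'

```text
time: 21.58
eef_pos: [645.4, -16.5, 229.0]
orientation: [1.0, 0.01, -0.0, -0.0]
ft_force: [-3.2, -0.4, -0.1]
width: 0.668
```

```bash
python3 -c "
from lean2 import *
lean();lean2(C=('wrist',))"
```

```text
t 21.575 pos [645.4 -16.5 229. ] toolx yaw 1.1 tilt 0.05 F [-3.18 -0.4  -0.11] T [-0.089  0.518  0.019] w 0.668
roll 0.0
wrist 7215 lean (np.int64(1850), np.float64(27.5)) zmax 294.7 y -16.1
scene 272 lean (np.int64(52), np.float64(26.0)) zmax 293.7 y -15.1
wrist plane 0 4721 dir deg 119.0 mid [685.3 281.6]
wrist plane 1 1684 dir deg 28.5 mid [670.2 290.2]
```

Emit:
drive_tool --series '[{"claw": 0.331,"delta_pos": [-0.3,0.4,0],"roll": 0},{"claw": 0.331,"delta_pos": [-0.6,0.8,0],"roll": 0},{"claw": 0.331,"delta_pos": [-0.9,0.8,0],"roll": 0},{"claw": 0.331,"delta_pos": [-0.9,0.8,0],"roll": 0}]'

```text
time: 22.18
eef_pos: [645.3, -17.9, 229.3]
orientation: [1.0, 0.01, 0.001, 0.0]
ft_force: [-0.5, -0.7, -3.0]
width: 0.667
```

```bash
python3 -c "
from lean2 import *
lean();lean2(C=('wrist',))"
```

```text
t 22.175 pos [645.3 -17.9 229.3] toolx yaw 1.1 tilt 0.08 F [-0.55 -0.71 -3.02] T [-0.022  0.051 -0.014] w 0.667
roll 0.0
wrist 7184 lean (np.int64(1778), np.float64(29.5)) zmax 294.8 y -17.5
scene 274 lean (np.int64(59), np.float64(26.5)) zmax 294.1 y -16.6
wrist plane 0 4645 dir deg 118.7 mid [685.3 281.6]
wrist plane 1 1728 dir deg 28.400000000000006 mid [670.3 290.4]
```

Emit:
drive_tool --series '[{"claw": 0.331,"delta_pos": [-0.4,0,0.2],"roll": 0},{"claw": 0.331,"delta_pos": [-0.8,0,0.4],"roll": 0},{"claw": 0.331,"delta_pos": [-0.9,0,0.6],"roll": 0},{"claw": 0.331,"delta_pos": [-0.9,0,0.6],"roll": 0}]'

```text
time: 22.78
eef_pos: [644.0, -18.0, 228.7]
orientation: [1.0, 0.01, 0.0, 0.0]
ft_force: [0.0, 0.0, -1.5]
width: 0.666
```

Emit:
drive_tool --series '[{"claw": 0.331,"delta_pos": [0,0,0.2],"roll": 0},{"claw": 0.331,"delta_pos": [0,0,0.4],"roll": 0},{"claw": 0.331,"delta_pos": [0,0,0.4],"roll": 0}]'

```text
time: 23.15
eef_pos: [644.1, -17.9, 228.5]
orientation: [1.0, 0.01, 0.0, 0.0]
ft_force: [0.4, 1.2, -0.7]
width: 0.668
```

```bash
python3 -c "
from lean2 import *
lean();lean2(C=('wrist',))"
```

```text
t 23.15 pos [644.1 -17.9 228.5] toolx yaw 1.1 tilt 0.04 F [ 0.43  1.18 -0.68] T [-0.037 -0.079  0.019] w 0.668
roll 0.0
wrist 7414 lean (np.int64(1800), np.float64(26.5)) zmax 294.1 y -17.5
scene 277 lean (np.int64(44), np.float64(25.0)) zmax 293.1 y -16.8
wrist plane 0 4634 dir deg 118.6 mid [684.2 280.9]
wrist plane 1 1712 dir deg 28.19999999999999 mid [669.2 289.7]
```

Seated, with nearly all the weight on the rail, lean about 28.5°. Opening very slowly.

Emit:
drive_tool --series '[{"claw": 0.332,"delta_pos": [0,0,0.1],"roll": 0},{"claw": 0.333,"delta_pos": [0,0,0.1],"roll": 0},{"claw": 0.334,"delta_pos": [0,0,0.1],"roll": 0},{"claw": 0.335,"delta_pos": [0,0,0.1],"roll": 0},{"claw": 0.335,"delta_pos": [0,0,0.1],"roll": 0}]'

```text
time: 23.88
eef_pos: [644.1, -17.9, 228.3]
orientation: [1.0, 0.01, 0.0, 0.0]
ft_force: [1.0, -0.6, 0.5]
width: 0.67
```

```bash
python3 -c "
from lean2 import *
lean();lean2(C=('wrist',))"
```

```text
t 23.875 pos [644.1 -17.9 228.3] toolx yaw 1.1 tilt 0.05 F [ 0.97 -0.63  0.5 ] T [ 0.071 -0.179  0.015] w 0.67
roll 0.0
wrist 7437 lean (np.int64(1757), np.float64(26.0)) zmax 294.0 y -17.5
scene 276 lean (np.int64(44), np.float64(26.0)) zmax 293.3 y -16.5
wrist plane 0 4691 dir deg 118.8 mid [684.1 280.9]
wrist plane 1 1708 dir deg 28.400000000000006 mid [669.  289.5]
```

Emit:
drive_tool --series '[{"claw": 0.336,"delta_pos": [0,0,0],"roll": 0},{"claw": 0.337,"delta_pos": [0,0,0],"roll": 0},{"claw": 0.338,"delta_pos": [0,0,0],"roll": 0},{"claw": 0.339,"delta_pos": [0,0,0],"roll": 0},{"claw": 0.34,"delta_pos": [0,0,0],"roll": 0},{"claw": 0.34,"delta_pos": [0,0,0],"roll": 0}]'

```text
time: 24.72
eef_pos: [643.6, -17.8, 228.0]
orientation: [1.0, 0.01, -0.0, -0.0]
ft_force: [1.6, 0.2, 1.0]
width: 0.67
```

```bash
python3 -c "
from lean2 import *
lean();lean2(C=('wrist',))"
```

```text
t 24.725 pos [643.6 -17.8 228. ] toolx yaw 1.1 tilt 0.01 F [1.63 0.17 1.02] T [ 0.028 -0.297  0.009] w 0.67
roll 0.0
wrist 7514 lean (np.int64(1742), np.float64(30.0)) zmax 294.1 y -17.5
scene 277 lean (np.int64(49), np.float64(25.5)) zmax 292.9 y -16.2
wrist plane 0 4746 dir deg 118.7 mid [684.1 281. ]
wrist plane 1 1712 dir deg 28.5 mid [669.1 289.6]
```

Emit:
drive_tool --series '[{"claw": 0.341,"delta_pos": [0,0,0],"roll": 0},{"claw": 0.342,"delta_pos": [0,0,0],"roll": 0},{"claw": 0.343,"delta_pos": [0,0,0],"roll": 0},{"claw": 0.344,"delta_pos": [0,0,0],"roll": 0},{"claw": 0.345,"delta_pos": [0,0,0],"roll": 0},{"claw": 0.345,"delta_pos": [0,0,0],"roll": 0}]'

```text
time: 25.58
eef_pos: [643.7, -17.9, 228.1]
orientation: [1.0, 0.01, -0.0, -0.0]
ft_force: [0.0, 0.5, -0.1]
width: 0.675
```

```bash
python3 -c "
from lean2 import *
lean();lean2(C=('wrist',))"
```

```text
t 25.575 pos [643.7 -17.9 228.1] toolx yaw 1.1 tilt 0.01 F [ 0.    0.52 -0.15] T [ 0.02  -0.012 -0.031] w 0.675
roll 0.0
wrist 7489 lean (np.int64(1858), np.float64(28.5)) zmax 294.1 y -17.5
scene 277 lean (np.int64(49), np.float64(27.0)) zmax 293.3 y -16.7
wrist plane 0 4774 dir deg 119.4 mid [684.2 281. ]
wrist plane 1 1710 dir deg 29.0 mid [669.1 289.6]
```

Emit:
drive_tool --series '[{"claw": 0.347,"delta_pos": [0,0,0],"roll": 0},{"claw": 0.349,"delta_pos": [0,0,0],"roll": 0},{"claw": 0.351,"delta_pos": [0,0,0],"roll": 0},{"claw": 0.353,"delta_pos": [0,0,0],"roll": 0},{"claw": 0.356,"delta_pos": [0,0,0],"roll": 0},{"claw": 0.36,"delta_pos": [0,0,0],"roll": 0}]'

```text
time: 26.42
eef_pos: [643.8, -17.9, 228.1]
orientation: [1.0, 0.01, 0.0, -0.0]
ft_force: [0.0, 0.7, 0.2]
width: 0.678
```

```bash
python3 -c "
from lean2 import *
for i in range(3): lean();lean2(C=('wrist',))"
```

```text
t 26.425 pos [643.8 -17.9 228.1] toolx yaw 1.1 tilt 0.0 F [0.04 0.71 0.21] T [-0.016 -0.008  0.003] w 0.678
roll 0.0
wrist 7465 lean (np.int64(1820), np.float64(29.0)) zmax 294.2 y -17.5
scene 278 lean (np.int64(47), np.float64(26.5)) zmax 293.1 y -16.7
wrist plane 0 4742 dir deg 119.1 mid [684.1 281. ]
wrist plane 1 1698 dir deg 29.0 mid [669.1 289.6]
t 26.525 pos [643.8 -17.9 228.1] toolx yaw 1.1 tilt 0.0 F [0.32 0.03 0.55] T [ 0.009 -0.006 -0.004] w 0.68
roll 0.0
wrist 7477 lean (np.int64(1760), np.float64(27.0)) zmax 294.1 y -17.5
scene 279 lean (np.int64(51), np.float64(27.0)) zmax 293.4 y -16.4
wrist plane 0 4812 dir deg 119.4 mid [684.2 280.9]
wrist plane 1 1694 dir deg 28.900000000000006 mid [669.1 289.6]
t 26.625 pos [643.8 -17.9 228.1] toolx yaw 1.1 tilt 0.0 F [0.1  0.05 0.93] T [-0.035 -0.052  0.021] w 0.68
roll 0.0
wrist 7469 lean (np.int64(1840), np.float64(27.5)) zmax 294.0 y -17.5
scene 277 lean (np.int64(46), np.float64(28.5)) zmax 293.5 y -16.7
wrist plane 0 4752 dir deg 119.4 mid [684.1 281. ]
wrist plane 1 1695 dir deg 28.900000000000006 mid [669.1 289.6]
```

Free and steady at about 29°, unmoved over the repeat checks. Open further gently, then retreat straight up.

Emit:
drive_tool --series '[{"claw": 0.38,"delta_pos": [0,0,0],"roll": 0},{"claw": 0.42,"delta_pos": [0,0,0],"roll": 0},{"claw": 0.48,"delta_pos": [0,0,0],"roll": 0},{"claw": 0.56,"delta_pos": [0,0,0],"roll": 0},{"claw": 0.66,"delta_pos": [0,0,0],"roll": 0},{"claw": 0.78,"delta_pos": [0,0,0],"roll": 0},{"claw": 0.9,"delta_pos": [0,0,0],"roll": 0},{"claw": 0.95,"delta_pos": [0,0,0],"roll": 0}]'

```text
time: 27.72
eef_pos: [643.8, -17.8, 228.1]
orientation: [1.0, 0.01, 0.0, -0.0]
ft_force: [0.1, 0.1, 0.4]
width: 0.972
```

Emit:
drive_tool --series '[{"claw": 0.95,"delta_pos": [0,0,-4],"roll": 0},{"claw": 0.95,"delta_pos": [0,0,-12],"roll": 0},{"claw": 0.95,"delta_pos": [0,0,-22],"roll": 0},{"claw": 0.95,"delta_pos": [0,0,-34],"roll": 0},{"claw": 0.95,"delta_pos": [0,0,-48],"roll": 0},{"claw": 0.95,"delta_pos": [0,0,-64],"roll": 0},{"claw": 0.95,"delta_pos": [0,0,-80],"roll": 0},{"claw": 0.95,"delta_pos": [0,0,-96],"roll": 0}]'

```text
time: 28.72
eef_pos: [643.9, -17.9, 325.4]
orientation: [1.0, 0.01, 0.0, -0.0]
ft_force: [0.4, -0.5, 0.2]
width: 0.975
```

Emit:
drive_tool --series '[{"claw": 0.95,"delta_pos": [-10,0,-20],"roll": 0},{"claw": 0.95,"delta_pos": [-30,0,-40],"roll": 0},{"claw": 0.95,"delta_pos": [-60,0,-55],"roll": 0},{"claw": 0.95,"delta_pos": [-90,0,-60],"roll": 0},{"claw": 0.95,"delta_pos": [-100,0,-60],"roll": 0},{"claw": 0.95,"delta_pos": [-100,0,-60],"roll": 0}]'

```text
time: 29.48
eef_pos: [543.5, -19.6, 384.4]
orientation: [1.0, 0.01, 0.0, -0.001]
ft_force: [0.9, -0.2, 0.7]
width: 0.977
```

```bash
python3 -c "
from lean2 import *
for i in range(3): lean();lean2()
for n in('scene','wrist'): save(load(n),'f_'+n+'.png')
a=cv2.imread('pics/f_scene.png');w=cv2.imread('pics/f_wrist.png')
o=np.zeros((480,800,3),np.uint8); o[:360,:480]=cv2.resize(a[120:390,60:420],(480,360),interpolation=3); o[:240,480:]=cv2.resize(w,(320,240))
cv2.imwrite('pics/c5.png',o)
"
```

```text
t 29.475 pos [543.5 -19.6 384.4] toolx yaw 1.1 tilt 0.07 F [ 0.86 -0.21  0.68] T [-0.018  0.02  -0.012] w 0.977
roll 0.0
wrist 1364 lean (np.int64(520), np.float64(27.5)) zmax 294.5 y -17.5
scene 271 lean (np.int64(52), np.float64(26.5)) zmax 293.3 y -16.5
wrist plane 0 630 dir deg 28.400000000000006 mid [668.9 289.6]
wrist plane 1 433 dir deg 119.0 mid [685.3 278.6]
scene plane 0 127 dir deg 119.6 mid [684.1 278.8]
scene plane 1 53 dir deg 27.7 mid [668.1 288.6]
t 29.575 pos [544.6 -19.4 384.1] toolx yaw 1.2 tilt 0.04 F [-0.24  0.47 -0.14] T [0.014 0.023 0.006] w 0.971
roll 0.1
wrist 1347 lean (np.int64(507), np.float64(28.0)) zmax 294.3 y -17.4
scene 270 lean (np.int64(41), np.float64(23.5)) zmax 293.0 y -16.4
wrist plane 0 629 dir deg 27.599999999999994 mid [669.1 289.7]
wrist plane 1 425 dir deg 119.1 mid [685.2 279. ]
scene plane 0 128 dir deg 120.8 mid [684.1 278.4]
scene plane 1 48 dir deg 31.2 mid [667.3 288.3]
t 29.675 pos [544.7 -19.5 383.9] toolx yaw 1.2 tilt 0.06 F [-0.2   0.31  0.38] T [-0.002 -0.026  0.008] w 0.978
roll 0.1
wrist 1352 lean (np.int64(498), np.float64(24.5)) zmax 294.5 y -17.6
scene 269 lean (np.int64(47), np.float64(29.0)) zmax 293.8 y -16.8
wrist plane 0 628 dir deg 28.0 mid [669.  289.7]
wrist plane 1 444 dir deg 119.0 mid [685.  279.2]
scene plane 0 113 dir deg 121.6 mid [684.8 278. ]
scene plane 1 58 dir deg 122.8 mid [684.3 275.6]
```

View pics/c5.png

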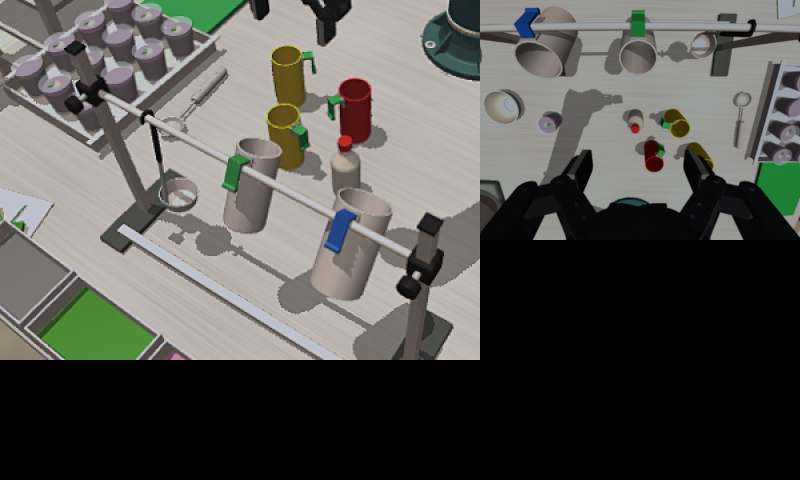

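The final picture shows the green-handled beaker hanging at crop (245,185), between the ladle (178,195) and the blue beaker (350,240). It is steady, the robot is clear of it, and everything else is where it was. Handing in.

```bash
python3 -c "
from bench import robot
print(robot.sign_off())"
```

```text
the job is handed in; nothing more can be done
None
```

The green-handled beaker now hangs by its handle on the rail, at rest, in the middle of the gap between the blue beaker and the ladle. I handed in at about 30 s of the 69 s allowed.

- **Hanging it:** I felt the handle down onto the rail and drew it back until the hanging leg met the rail. I leaned it to about 29° by letting it pivot in the pads. The downward press was then eased and the jaws opened in small steps.
- **Rail load:** It peaked at about 12 N as read between moves, under the 15 N limit.
- **While letting go:** On the first try the beaker drifted about 1 mm along and off its seat. My correction lifted it briefly, so I reseated it before finishing the release.
- **Last checks:** The handle is at y ≈ -17.5 mm by the wrist camera, against a gap middle of about -17.3 mm. The scene camera read it about 1 mm off, within the calibration error. The wrist camera showed the lean at 28–29° over three looks after release, with no trend.
- **Check that disagreed:** The scene camera's lean readings were noisier, at 23–32°, because few pixels cover the handle in that view.
- **Other things:** I only judged the rest by eye in the last picture, where nothing else appears moved and the robot is clear.

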